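# Pop open the socket tray and the bolt tray

### The job

Three clear trays with touch-catch lids stand in a row on the bench, holding sockets, long bolts and L-shaped brackets. Gently press down the grey pad at the near edge of the socket tray's lid, and likewise the bolt tray's, in either order, and let each lid spring up ajar by itself; do not lift a lid any farther. Leave the bracket tray shut, and leave the loose tools on the bench where they lie.

Things in the scene. Friction and masses are not known exactly. Their poses are not given: they have to be found in the camera images.
- tray_sockets: fixed clear plastic tray holding six upright dark steel sockets, 25 mm round (round discs seen from above). 130 mm deep, 100 mm wide, 60 mm high, on a 12 mm plywood board, in a row of three about 135 mm apart. Origin: centre of its underside; x axis from the near side to the hinge side, z up
- lid_sockets_press (a point): top centre of the press pad (grey, 24 x 44 mm, raised 3 mm) on this tray's lid; 75 mm above the bench with the lid shut. The lid is clear, 126 x 92 mm, 4 mm thick, hinged along its far edge; the point is 110 mm from the hinge line, 16 mm from the free near edge. Axes: x to the hinge, y along it, z up out of the lid; it moves with the lid
- lid_sockets (a joint): angle of this lid, rad: 0 shut and caught, -0.05 pressed in to its stop (the pad goes 5.5 mm down, at about 4 N), which frees the catch; once let go it springs up in half a second to stay ajar at about 0.47 (near edge 57 mm up). It cannot be pulled open while caught, does not catch again; the hinge ends at 1.3
- tray_bolts: fixed clear plastic tray holding five long dark steel hex-head bolts lying side by side, 8 mm thick and 80 mm long. 130 mm deep, 100 mm wide, 60 mm high, on a 12 mm plywood board, in a row of three about 135 mm apart. Origin: centre of its underside; x axis from the near side to the hinge side, z up
- lid_bolts_press (a point): top centre of the press pad (grey, 24 x 44 mm, raised 3 mm) on this tray's lid; 75 mm above the bench with the lid shut. The lid is clear, 126 x 92 mm, 4 mm thick, hinged along its far edge; the point is 110 mm from the hinge line, 16 mm from the free near edge. Axes: x to the hinge, y along it, z up out of the lid; it moves with the lid
- lid_bolts (a joint): angle of this lid, rad: 0 shut and caught, -0.05 pressed in to its stop (the pad goes 5.5 mm down, at about 4 N), which frees the catch; once let go it springs up in half a second to stay ajar at about 0.47 (near edge 57 mm up). It cannot be pulled open while caught, does not catch again; the hinge ends at 1.3
- tray_brackets: fixed clear plastic tray holding four flat dark steel L-shaped brackets, 42 mm long. 130 mm deep, 100 mm wide, 60 mm high, on a 12 mm plywood board, in a row of three about 135 mm apart. Origin: centre of its underside; x axis from the near side to the hinge side, z up
- lid_brackets_press (a point): top centre of the press pad (grey, 24 x 44 mm, raised 3 mm) on this tray's lid; 75 mm above the bench with the lid shut. The lid is clear, 126 x 92 mm, 4 mm thick, hinged along its far edge; the point is 110 mm from the hinge line, 16 mm from the free near edge. Axes: x to the hinge, y along it, z up out of the lid; it moves with the lid
- lid_brackets (a joint): angle of this lid, rad: 0 shut and caught, -0.05 pressed in to its stop (the pad goes 5.5 mm down, at about 4 N), which frees the catch; once let go it springs up in half a second to stay ajar at about 0.47 (near edge 57 mm up). It cannot be pulled open while caught, does not catch again; the hinge ends at 1.3
- wrench_center (a point): chrome socket wrench lying flat, about 205 mm long (its x axis runs along it), 40 mm high at the head; the point is 12 mm above the bench. A loose bystander, to be left alone
- punch_center (a point): yellow plastic stud punch, 85 x 46 x 30 mm; the point is its centre. A loose bystander, to be left alone
- hexholder_center (a point): black plastic hex key holder, 30 x 85 x 30 mm, with six steel hex keys standing to 78 mm; the point is on its centre, 20 mm up. A loose bystander, to be left alone

How it is judged:
By the outcome, as a careful person would: the job done as asked, in the order asked, and still so for the second after the job is handed in, with the robot touching nothing.
It also fails if it takes over 40 s, if anything falls off the work surface, if the arm or the gripper's body presses on something with over 40 N, if the wrist force passes 120 N, or if a joint passes its speed limit or range.

### The arm

A 6-joint arm with a two-finger parallel gripper is mounted at the origin on the work surface. World frame = base frame: x ahead of the robot, y to its left, z up, the work surface at z = 0. Lengths are in mm, angles in rad, forces in N, time in s.
With the tool pointing down it reaches from about 350 to 775 mm from the base axis. Payload 7.3 kg.
Tool frame: the origin (TCP) lies at the very end of the fingers, on their centre line; the grasp point (between the pads) lies 19 mm behind it; z points along the fingers, y is the line along which they close (so a half turn about z gives the same grasp; the last joint's range is limited). The gripper opens to 92 mm and grips with 3 to 60 N. Pads are 19 mm wide; open, the fingers measure 130 mm over their backs; the gripper's body (75 mm by 190 mm) begins 47 mm behind the grasp point.
Start: joints at [-0.146, 0.342, 1.524, -0, 1.275, -0.146], TCP at [525.019, 0.019, 226.741] pointing down, gripper open.
Joint ranges: [-2.53, 2.53], [-0.77, 2.02], [0.04, 2.7], [-1, 4.14], [0.28, 2.66], [-3.11, 3.11]. Speed limits (rad/s): [2.57, 2.57, 3.14, 3.14, 3.14, 3.14].

### API

Orientations are given as [roll, pitch, yaw] about the fixed x, y, z axes, in that order (R = Rz(yaw) Ry(pitch) Rx(roll)).
In Python, from plant import bot gives the robot as it stands.
- The arm moves only by the tool jog_arm, never from a script. Its argument "targets" is a list of rows, each an object with "xyz": the shift along the tool's x, y, z as a fraction of full scale, a list of three; "spin": the turn about the tool's z as a fraction of full scale. In form: [{"xyz": [x, y, z], "spin": spin}, ...]. A call has exactly 10 rows; each row shifts and turns the commanded pose from where the row before left it, along the tool's axes as they then stand; what a row does not reach is not made up. Full scale, the value 1, is 80 mm for a shift and 0.1 rad for a turn. A row lasts 1/8 s, in which the tool goes at most 62.5 mm and 10.7 degrees, less where a joint would pass 70% of its speed; a pose out of reach is approached as far as the arm can. A call with a number of a shift or a turn outside -1 to 1 is refused whole. A call with a gripper value outside its range is refused whole. "gripper" is the opening in per cent of the stroke, from 0 (shut) to 100 (fully open), set as the call begins (left out, the last holds). The fingers move at their own pace and stop on an object; the grip force is fixed at half the most. Time passes only in rows, so rows that do not move let the fingers close, or fill a call up. It gives the time, the measured TCP pose, the force, the opening and the grip force at its end, in the units of the state.
- bot.get_obs(): the state, without advancing time (a new reading comes with each control period).
- bot.capture(name): name is "scene" or "side" or "wrist"; returns the picture (400x640x3 uint8, blue, green, red); there is no depth.
- bot.get_calibration(name): a dict with "vfov" (degrees; the focal length in pixels is half the picture's height over the tangent of half this angle, whatever the lens; pixels are square), "cx", "cy" (the principal point, pixels), "eye" and "rotation" of the camera in the world. Camera axes: x right, y down, z forward; pixel columns grow to the right and rows downward; lengths in mm; the calibration is good to about 2 mm. The wrist camera is an equidistant fisheye: a pixel r from the principal point sees the ray r / f radians off the axis. A picture is of the moment at which its call begins: read the wrist's pose just before it. get_calibration takes no time and is no camera call; for the wrist camera it gives the pose at the moment of the call.
- bot.close_job(): hands the job in; it is judged then, once.
The state is a dict: "time": time; "joint_positions": joint angles; "dq": joint speeds; "tau": joint torques, N m; "tool_pos": TCP position; "tcp_rot": TCP orientation; "contact_force": force on the tool from outside, world axes, zero at the start; "moment": the same for the moment, N m; "grip_width": finger opening in mm; "finger_force": force on a finger pad.
Only numpy, scipy, OpenCV 4.12 (cv2) and the standard library are available. Lean on these libraries where they do the work, as an engineer would, in place of code of your own. Each camera call takes 0.05 s, during which the arm holds its last target. There are 200 camera calls.

## Working session

There is one attempt and no reset: what is moved stays moved. The work goes in short steps, Python scripts to look and compute and a tool call to move; the robot and the scene stay as the last step left them, time stands still between calls to the robot, and variables do not carry over. Pictures are saved under pics/ and viewed, at most 10 in all, crops included, and the job is handed in when it is done.

Besides the shell and the picture viewer there is one more tool, called after ">>>" in YAML: its name, and indented under it one key for each argument. jog_arm: Moves the arm, as the interface text tells. Shift numbers are shares of 80 mm and turn numbers shares of 0.1 rad, none past 1 either way. Its arguments: {"type":"object","properties":{"targets":{"type":"array","items":{"type":"object","properties":{"xyz":{"type":"array","items":{"type":"number"}},"spin":{"type":"number"}}}},"gripper":{"type":"number"}},"required":["targets"]}

```bash
mkdir -p pics; python3 - <<'E'
from plant import bot
import cv2
for n in ("scene","wrist"):
    c=bot.get_calibration(n); print(n,c)
    cv2.imwrite(f"pics/{n}0.png",bot.capture(n))
o=bot.get_obs(); print(o["time"],o["tool_pos"],o["tcp_rot"],o["grip_width"])
E
```

```text
scene {'vfov': 54.21313617879615, 'cx': 320.3548334687929, 'cy': 196.87901634983726, 'eye': array([1556.53287069,   80.68550632,  713.16679593]), 'rotation': array([-2.13833293,  0.00272099,  1.60174648])}
wrist {'vfov': 65.70646984690485, 'cx': 314.9754698613092, 'cy': 196.5688423518682, 'eye': array([525.42172262,  77.84106531, 383.99213237]), 'rotation': array([ 2.84560699e+00,  1.99968677e-03, -1.30758283e-04])}
0.1 [5.24627422e+02 7.46836960e-02 2.26124219e+02] [-3.14024001e+00 -1.68293829e-04  1.57083401e+00] 92.1418633230447
```

View pics/scene0.png

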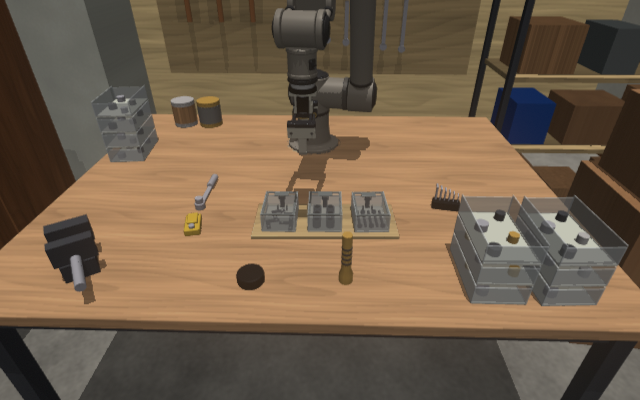

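View pics/wrist0.png

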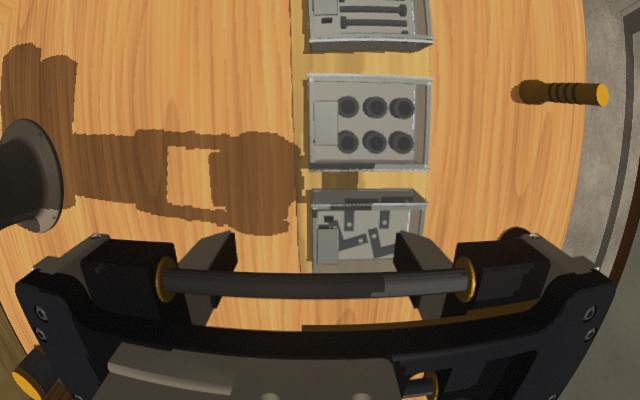

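The wrist view shows the bolts tray at the top (pad ≈(325,3), cut off), the sockets tray in the middle (pad ≈(327,123)) and the brackets tray at the bottom (pad ≈(327,245)). Image right is +x and image up is +y.

```bash
cat > h.py <<'E'
import numpy as np
from scipy.spatial.transform import Rotation as R
def wpt(c,px,z):
    f=200/np.tan(np.radians(c["vfov"]/2)); d=np.array(px,float)-[c["cx"],c["cy"]]
    r=np.hypot(*d); t=r/f
    v=np.r_[d/r*np.sin(t),np.cos(t)]
    v=R.from_euler("xyz",c["rotation"]).apply(v); e=np.array(c["eye"])
    return e+v*(z-e[2])/v[2]
E
python3 - <<'E'
from plant import bot
from h import *
import cv2
c=bot.get_calibration("wrist")
for n,p,z in [("sock pad",(327,123),75),("padc1",(315,102),75),("padc2",(338,145),75),("brk pad",(327,245),75),("bolt pad low edge",(325,14),75),("socklid near",(310,76),72),("near low",(309,169),72),("far",(430,78),72),("far low",(428,169),72)]:
    print(n,wpt(c,p,z).round(1))
im=cv2.imread("pics/wrist0.png")[0:280,290:450]
cv2.imwrite("pics/crop0.png",cv2.resize(im,None,fx=2.1,fy=2.1,interpolation=cv2.INTER_CUBIC))
E
```

```text
sock pad [536.8  59.8  75. ]
padc1 [524.9  80.7  75. ]
padc2 [548.   37.7  75. ]
brk pad [538.1 -72.4  75. ]
bolt pad low edge [534.7 171.3  75. ]
socklid near [520. 107.  72.]
near low [518.7  12.3  72. ]
far [643.6 110.6  72. ]
far low [646.3  13.7  72. ]
```

View pics/crop0.png

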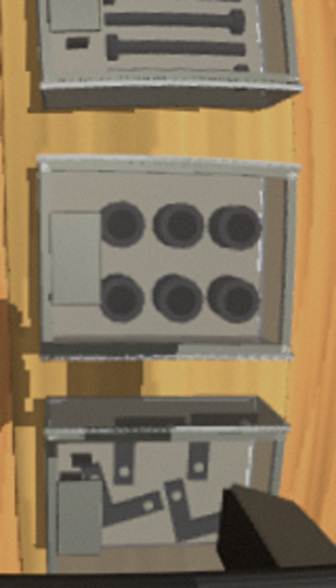

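The measured pad is 23 x 43 mm and the spacing is about 132 mm, both matching the spec. Next I'll close the fingers and hover over the socket pad.

>>> jog_arm:
  targets:
    - {"xyz":[0.25,0.14,0],"spin":0}
    - {"xyz":[0.25,0,0.2],"spin":0}
    - {"xyz":[0.25,0,0.4],"spin":0}
    - {"xyz":[0,0,0.4],"spin":0}
    - {"xyz":[0,0,0.3],"spin":0}
    - {"xyz":[0,0,0.2],"spin":0}
    - {"xyz":[0,0,0],"spin":0}
    - {"xyz":[0,0,0],"spin":0}
    - {"xyz":[0,0,0],"spin":0}
    - {"xyz":[0,0,0],"spin":0}
  gripper: 0

```text
time: 1.35
tool_pos: [536.5, 60.0, 107.4]
tcp_rot: [3.14, 0.0, 1.571]
contact_force: [0.4, 0.8, -0.4]
grip_width: 0.9
finger_force: 0.0
```

```bash
python3 - <<'E'
from plant import bot
from h import *
import cv2
c=bot.get_calibration("wrist"); print(c)
cv2.imwrite("pics/wrist1.png",bot.capture("wrist"))
o=bot.get_obs(); print(o["time"],o["tool_pos"],o["tcp_rot"],o["grip_width"],o["contact_force"])
E
```

```text
{'vfov': 65.70646984690485, 'cx': 314.9754698613092, 'cy': 196.5688423518682, 'eye': array([536.92371418, 137.80338498, 265.27039332]), 'rotation': array([ 2.84534632e+00, -7.21098756e-04, -1.46780586e-04])}
1.4 [536.41079729  60.00282417 107.22149753] [3.14070671e+00 5.78696178e-05 1.57082298e+00] 0.6050495386783602 [-0.74723052 -0.3508503   0.11660433]
```

View pics/wrist1.png

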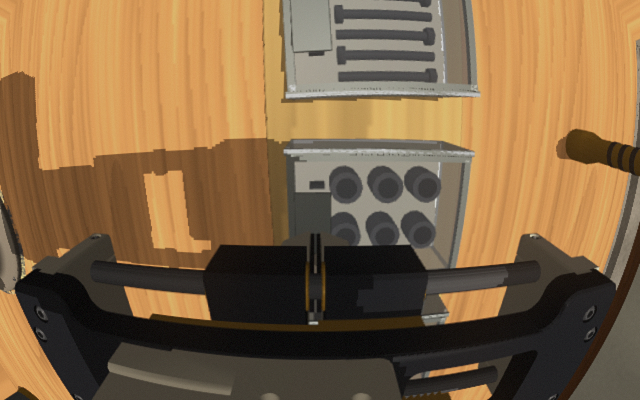

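Fingers are over the socket pad. The bolts pad's lower edge is at about row 51, columns 292–330. Now a slow press on the socket pad.

>>> jog_arm:
  targets:
    - {"xyz":[0,0,0.2],"spin":0}
    - {"xyz":[0,0,0.13],"spin":0}
    - {"xyz":[0,0,0.02],"spin":0}
    - {"xyz":[0,0,0.02],"spin":0}
    - {"xyz":[0,0,0.02],"spin":0}
    - {"xyz":[0,0,0.02],"spin":0}
    - {"xyz":[0,0,0.02],"spin":0}
    - {"xyz":[0,0,0.02],"spin":0}
    - {"xyz":[0,0,0.015],"spin":0}
    - {"xyz":[0,0,0],"spin":0}

```text
time: 2.65
tool_pos: [536.5, 60.0, 69.8]
tcp_rot: [3.141, 0.0, 1.571]
contact_force: [-1.6, 0.1, 4.9]
grip_width: 0.3
finger_force: 2.7
```

```bash
python3 - <<'E'
from h import *
c=dict(vfov=65.70647,cx=314.975,cy=196.569,eye=[536.92,137.8,265.27],rotation=[2.845346,-.000721,-.000147])
for p in [(292,51),(330,51),(311,51)]: print(wpt(c,p,75).round(1))
E
```

```text
[523.2 171.4  75. ]
[546.1 171.3  75. ]
[534.7 171.2  75. ]
```

>>> jog_arm:
  targets:
    - {"xyz":[0,0,0.012],"spin":0}
    - {"xyz":[0,0,0.006],"spin":0}
    - {"xyz":[0,0,0],"spin":0}
    - {"xyz":[0,0,-0.3],"spin":0}
    - {"xyz":[0,0,-0.5],"spin":0}
    - {"xyz":[0,0,-0.5],"spin":0}
    - {"xyz":[0,0,-0.1],"spin":0}
    - {"xyz":[0,0,0],"spin":0}
    - {"xyz":[0,0,0],"spin":0}
    - {"xyz":[0,0,0],"spin":0}

```text
time: 3.9
tool_pos: [535.6, 60.0, 178.8]
tcp_rot: [-3.139, -0.0, 1.571]
contact_force: [0.7, 0.4, -0.6]
grip_width: 0.0
finger_force: 0.0
```

```bash
python3 - <<'E'
from plant import bot
import cv2
im=bot.capture("scene")[150:270,220:460]
cv2.imwrite("pics/s1.png",cv2.resize(im,None,fx=3,fy=3,interpolation=cv2.INTER_CUBIC))
o=bot.get_obs(); print(o["time"],o["tool_pos"],o["contact_force"])
E
```

```text
3.95 [535.78695329  60.01181118 179.00216721] [-0.39589189 -0.22074199  0.38453753]
```

View pics/s1.png

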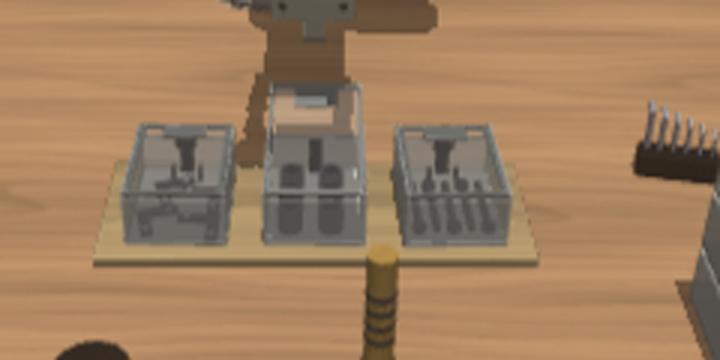

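The socket lid is ajar (raised in the scene crop at about (315,110)); the other two are shut. On to the bolts pad at (534.7, 193.3).

>>> jog_arm:
  targets:
    - {"xyz":[0.4,-0.02,0],"spin":0}
    - {"xyz":[0.46,0,0],"spin":0}
    - {"xyz":[0.46,0,0],"spin":0}
    - {"xyz":[0.35,0,0],"spin":0}
    - {"xyz":[0,0,0.2],"spin":0}
    - {"xyz":[0,0,0.4],"spin":0}
    - {"xyz":[0,0,0.4],"spin":0}
    - {"xyz":[0,0,0.2],"spin":0}
    - {"xyz":[0,0,0],"spin":0}
    - {"xyz":[0,0,0],"spin":0}

```text
time: 5.2
tool_pos: [535.4, 193.5, 85.0]
tcp_rot: [3.14, -0.0, 1.57]
contact_force: [0.3, -0.6, -0.1]
grip_width: 0.5
finger_force: 0.0
```

Commanded z is about 84, so I need about 16 mm down, slowly.

>>> jog_arm:
  targets:
    - {"xyz":[0,0,0.05],"spin":0}
    - {"xyz":[0,0,0.03],"spin":0}
    - {"xyz":[0,0,0.02],"spin":0}
    - {"xyz":[0,0,0.02],"spin":0}
    - {"xyz":[0,0,0.02],"spin":0}
    - {"xyz":[0,0,0.02],"spin":0}
    - {"xyz":[0,0,0.02],"spin":0}
    - {"xyz":[0,0,0.012],"spin":0}
    - {"xyz":[0,0,0.007],"spin":0}
    - {"xyz":[0,0,0],"spin":0}

```text
time: 6.45
tool_pos: [534.7, 193.7, 69.4]
tcp_rot: [3.141, -0.0, 1.571]
contact_force: [-5.1, -0.7, 13.0]
grip_width: 0.6
finger_force: 6.5
```

>>> jog_arm:
  targets:
    - {"xyz":[0,0,-0.3],"spin":0}
    - {"xyz":[0,0,-0.5],"spin":0}
    - {"xyz":[0,0,-0.5],"spin":0}
    - {"xyz":[0,0,-0.3],"spin":0}
    - {"xyz":[0,0,0],"spin":0}
    - {"xyz":[0,0,0],"spin":0}
    - {"xyz":[0,0,0],"spin":0}
    - {"xyz":[0,0,0],"spin":0}
    - {"xyz":[0,0,0],"spin":0}
    - {"xyz":[0,0,0],"spin":0}

```text
time: 7.7
tool_pos: [534.6, 193.6, 196.0]
tcp_rot: [-3.141, 0.0, 1.571]
contact_force: [-0.7, -0.0, -0.3]
grip_width: 0.5
finger_force: 0.0
```

```bash
python3 - <<'E'
from plant import bot
import cv2
im=bot.capture("scene")[150:270,220:460]
cv2.imwrite("pics/s2.png",cv2.resize(im,None,fx=3,fy=3,interpolation=cv2.INTER_CUBIC))
o=bot.get_obs(); print(o["time"],o["tool_pos"],o["contact_force"])
E
```

```text
7.75 [534.62128405 193.61192017 196.0903495 ] [-0.47838737  0.07929445  0.48884875]
```

View pics/s2.png

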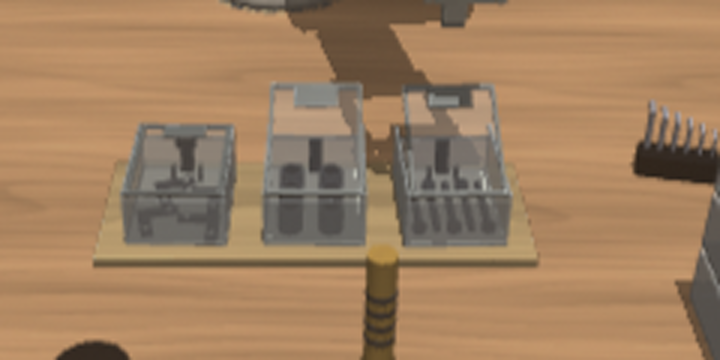

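Both the socket and bolts lids are ajar, the bracket lid is shut, and the arm is clear of everything.

```bash
python3 -c "
from plant import bot
print(bot.close_job())"
```

```text
the job is handed in; nothing more can be done
None
```

The socket and bolt tray lids were pressed and sprang up ajar, the bracket tray stayed shut, the arm went nowhere near the loose tools, and the job was handed in at about 7.8 s; the bolt pad press peaked at roughly 13 N, above the 4 N needed.

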